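Gauge three protector caps and bin the one that stops short

ROBOT

A 6-joint arm with a two-finger parallel gripper is mounted at the origin on the work surface. World frame = base frame: x ahead of the robot, y to its left, z up, the work surface at z = 0. Lengths are in m, angles in rad, forces in N, time in s.
With the tool pointing down it reaches from about 0.35 to 0.8 m from the base axis. Payload 7.3 kg.
Tool frame: the origin (TCP) lies on the centre line of the jaws, within the pads' length; the fingertips stand 8 mm ahead of it and the grasp point (between the pads) lies 11 mm behind it (tips_ahead is the distance from the TCP to the fingertips, in m); z points along the fingers, y is the line along which they close (so a half turn about z gives the same grasp; the last joint's range is limited). The gripper opens to 85 mm and grips with 20 to 120 N. Pads are 22 mm wide; open, the fingers measure 114 mm over their backs; the gripper's body (76 mm by 85 mm) begins 54 mm behind the grasp point. The pads swing forward as they close: fully open they stand 13 mm farther back than shut.
Start: joints at [-1.441, 0.342, 1.524, -0, 1.275, -0.146], TCP at [0.143, -0.505, 0.239] pointing down, gripper open.
Joint ranges: [-2.53, 2.53], [-0.77, 2.02], [0.04, 2.7], [-1, 4.14], [0.28, 2.66], [-3.11, 3.11]. Speed limits (rad/s): [2.57, 2.57, 3.14, 3.14, 3.14, 3.14].

INTERFACE

Orientations are given as a unit quaternion [w, x, y, z].
In Python, from rig import * gives the robot as it stands.
- The arm moves only by the tool drive_tool, never from a script. Its argument "motion" is a list of rows, each a list of 3 entries, a list of its own where there are three numbers: the shift along the tool's x, y, z in units of 50 mm (1.0 is 50 mm), then the turn, a rotation vector about the tool's x, y, z in units of 8 degrees (1.0 is 8 degrees), then the opening, from -1 (shut) to 1 (fully open). In form: [[[x, y, z], [rx, ry, rz], claw], ...]. A call has 1 to 20 rows; each row shifts and turns the commanded pose from where the row before left it, along the tool's axes as they then stand; what a row does not reach is not made up. A row lasts 1/10 s, in which the tool goes at most 50 mm and 8.59 degrees, less where a joint would pass 70% of its speed; a pose out of reach is approached as far as the arm can. A call is refused whole if a number of a shift passes 1 or a number of a turn 1, either way. A call with a gripper value outside its range is refused whole. The fingers move at their own pace and stop on an object; the grip force is fixed at half the most. Time passes only in rows, so rows that do not move let the fingers close. It gives the time, the measured TCP pose, the force, the opening and the grip force at its end, in the units of the state.
- sense(): the state, without advancing time (a new reading comes with each control period).
- get_image(name): name is "side" or "top"; returns (picture, depth): 400x640x3 uint8, red, green, blue; 400x640 float32, m along the optical axis (not along the pixel's ray), 0 where there is no reading.
- camera_info(name): a dict with "fovy" (degrees; the focal length in pixels is half the picture's height over the tangent of half this angle, whatever the lens; pixels are square), "cx", "cy" (the principal point, pixels), "origin" and "rotation" of the camera in the world. Camera axes: x right, y up, looking along -z (the intrinsics and any distortion apply to the point x, -y, -z); pixel columns grow to the right and rows downward; lengths in m; the calibration is good to about 2 mm. A picture is of the moment at which its call begins. camera_info takes no time and is no camera call.
- job_done(): hands the job in; it is judged then, once.
The state is a dict: "t": time; "joint_pos": joint angles; "dq": joint speeds; "tau": joint torques, N m; "ee_pos": TCP position; "tcp_rot": TCP orientation; "force": force on the tool from outside, world axes, zero at the start; "wrist_torque": the same for the moment, N m; "opening": opening from 0.0 (shut) to 1.0 (fully open); "gripper_force": force on a finger pad.
Only numpy, scipy, OpenCV 4.12 (cv2) and the standard library are available. Lean on these libraries where they do the work, as an engineer would, in place of code of your own. Each camera call takes 0.05 s, during which the arm holds its last target. There are 200 camera calls.

TASK

Slide each of the three brass caps along its own lane onto its own gauge pin as far as it will go, by feel: stop when it meets firm resistance, and never drive the sprung pin head back more than about 12 mm. With all three tried and still on their pins, take the one that stops short of the shoulder off its pin and put it in the tilting bin; leave the two good ones fully home against the shoulder, and leave the handset, pliers and fuse carrier where they lie.

Things in the scene. Friction and masses are not known exactly. Their poses are not given: they have to be found in the camera images.
- gauge: fixed steel fit gauge; origin at the centre of its underside on the counter. Plate 240 mm (x), y from -135 to +175 mm, 12 mm thick. Three lanes run along its y, centred at x = -80, 0 and +80 mm, each between two rails 8 mm high above the plate, 6 mm thick, 43 mm apart inside, from y = -130 to +95 mm. Caps are pushed towards +y.
- shoulder (a point): point on the face of the upright shoulder of the gauge's pin head (face at gauge y = +105 mm at rest, 44 mm high above the plate), at the root of the middle pin, 20 mm above the plate; axes as the gauge. A cap is home with its mouth on this face: its centre 40 mm from it (gauge y = +65 mm).
- head (a joint): how far the pin head (shoulder and three pins in one piece, 1 kg, damped) is pushed back along the gauge's +y: 0 at rest, up to 25 mm. It yields against a spring, 3 N per mm, and returns when let go; over 12 mm it is overstrained.
- pin_b_tip (a point): tip of the middle pin, on its axis, axes as the gauge. The three pins are alike, one in each lane: round steel, 24 mm thick, 60 mm long, pointing from the shoulder to the gauge's -y (tip at y = +45 mm), axis 20 mm above the plate. A cap stopped short (centre near gauge y = +47 mm) meets firm resistance: the sprung head.
- cap_a_center (a point): centre of the square brass cap in the lane at gauge x = -80 mm: a tube 80 mm long (its y), 40 mm wide and high, 0.2 to 0.33 kg. +y is its open mouth, -y a flat closed wall 8 mm thick. Bore 30 x 30 mm, 72 mm deep. Lies loose between the lane's rails, mouth 5 to 45 mm short of the pin tip. Hidden in the bore lies a loose rubber block: 10 mm in two of the caps, 30 mm in the third (any one), which makes it stop 18 mm short.
- cap_b_center (a point): centre of the square brass cap in the lane at gauge x = 0: a tube 80 mm long (its y), 40 mm wide and high, 0.2 to 0.33 kg. +y is its open mouth, -y a flat closed wall 8 mm thick. Bore 30 x 30 mm, 72 mm deep. Lies loose between the lane's rails, mouth 5 to 45 mm short of the pin tip. Hidden in the bore lies a loose rubber block: 10 mm in two of the caps, 30 mm in the third (any one), which makes it stop 18 mm short.
- cap_c_center (a point): centre of the square brass cap in the lane at gauge x = +80 mm: a tube 80 mm long (its y), 40 mm wide and high, 0.2 to 0.33 kg. +y is its open mouth, -y a flat closed wall 8 mm thick. Bore 30 x 30 mm, 72 mm deep. Lies loose between the lane's rails, mouth 5 to 45 mm short of the pin tip. Hidden in the bore lies a loose rubber block: 10 mm in two of the caps, 30 mm in the third (any one), which makes it stop 18 mm short.
- bin_in (a point): centre of the inner floor of the dented grey steel tilting bin: open-topped, inside 159 mm (x) by 168 mm (y) and 72 mm deep, axes turn with the bin, z towards its mouth. It hangs between two posts on a fixed stand, to the left or the right of the gauge; posts reach 96 mm above the counter, bin rim up to about 130 mm when tilted.
- bin (a joint): tilt of the bin about its stiff pivot (along its y, 80 mm above the counter, 44 mm above the bin's inner floor): 0 = level, grows to 0.3 rad as its mouth leans towards its -x. It may stay at any tilt.
- handset: black telephone handset, 220 mm long (its x), 60 mm wide, 75 mm high; origin at the centre of its underside; on the other side of the gauge from the bin. Leave alone.
- pliers: red-handled steel pliers lying flat, 175 mm long (its x), 55 mm wide, 15 mm high; origin on the counter near its middle. Leave alone.
- fuse_carrier: white porcelain fuse carrier, 95 mm (its x) by 34 mm, 36 mm high; origin at the centre of its underside. Leave alone.
There are look-alikes about, which are no part of the job. Leave any green or pink look-alike of the part that bears cap_b_center alone.

How it is judged:
By the outcome, as a careful person would: the job done as asked, in the order asked, and still so for the second after the job is handed in, with the robot touching nothing.
It also fails if it takes over 64 s, if anything falls off the work surface, if the arm or the gripper's body presses on something with over 40 N, if the wrist force passes 120 N, or if a joint passes its speed limit or range.

## Working session

There is one attempt and no reset: what is moved stays moved. The work goes in short steps, Python scripts to look and compute and a tool call to move; the robot and the scene stay as the last step left them, time stands still between calls to the robot, and variables do not carry over. Pictures are saved under pics/ and viewed, at most 10 in all, crops included, and the job is handed in when it is done.

Besides the shell and the picture viewer there is one more tool, called after "Emit:" as name(argument=value, ...), one argument or row to a line, values as JSON. drive_tool: Moves the arm, as the interface text tells. Its arguments: {"type":"object","properties":{"motion":{"type":"array"}},"required":["motion"]}

```bash
mkdir -p pics; ls; python3 - <<'E'
from rig import *
import cv2,numpy as np
for n in("top","side"):
    p,d=get_image(n); cv2.imwrite(f"pics/{n}0.png",p[:,:,::-1]); np.save(f"{n}0.npy",d); print(n,camera_info(n))
print(sense())
E
```

```text
pics
top {'fovy': 55.254930429232964, 'cx': 318.3051915478201, 'cy': 191.64119285360516, 'origin': array([ 0.3761217 , -0.00854049,  1.09027351]), 'rotation': array([-0.69861489, -0.07394452,  0.06609081,  0.70859117])}
side {'fovy': 56.210356546732484, 'cx': 321.00766770152745, 'cy': 199.21936089223342, 'origin': array([0.02330641, 0.617982  , 0.69397421]), 'rotation': array([-0.30618191, -0.15689066,  0.42060196,  0.83948314])}
{'t': 0.1, 'joint_pos': array([-1.44099025e+00,  3.42617495e-01,  1.52491636e+00, -1.43003181e-06,
        1.27541675e+00, -1.45976819e-01]), 'dq': array([ 0.00112432, -0.00033525, -0.00408643,  0.00148316,  0.00123323,
        0.00098239]), 'tau': array([ 1.10445828e-03, -4.34446335e+01, -2.46491504e+01, -1.90569376e-04,
        4.73228720e-03, -2.21940716e-06]), 'ee_pos': array([ 0.14294466, -0.50480182,  0.2387157 ]), 'tcp_rot': array([-6.78958305e-04,  9.90507772e-01,  1.37455059e-01,  4.80581920e-06]), 'force': array([ 1.00337218, -0.27092647,  0.24108203]), 'wrist_torque': array([-0.02208628, -0.00542511, -0.00569269]), 'gripper_force': 0.0, 'opening': 0.998582899497867}
```

View pics/top0.png

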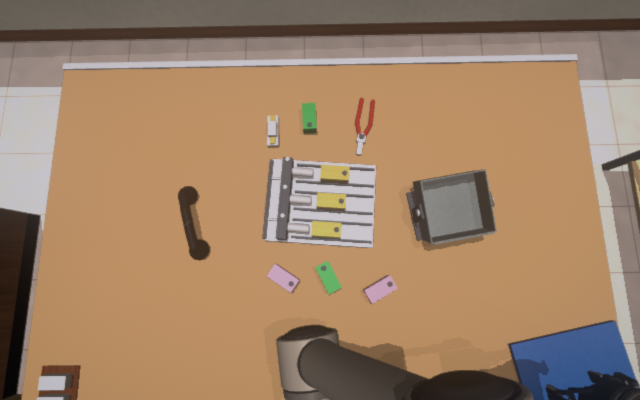

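View pics/side0.png

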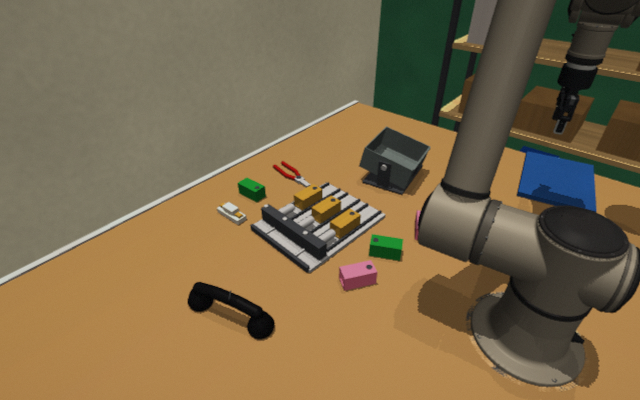

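The top view shows three brass caps on the gauge at (335,174), (331,201) and (326,230), with their pins to the left (gauge +y is image left). The bin is at (454,208) on the right and the handset at (193,222). The look-alikes are green at (309,118) and (328,278), and pink at (283,279) and (381,290). The brass ones between the rails are the caps meant. I'll enlarge that area to confirm.

```bash
cat > h.py <<'E'
from rig import *
import numpy as np, cv2
from scipy.spatial.transform import Rotation as R
def cam(n):
    c=camera_info(n); f=200/np.tan(np.radians(c['fovy'])/2); q=c['rotation']
    return c,f,R.from_quat([q[1],q[2],q[3],q[0]]).as_matrix()
def px2w(n,u,v,d=None,z=None):
    c,f,M=cam(n); r=M@np.array([(u-c['cx'])/f,-(v-c['cy'])/f,-1.])
    if d is None: d=(z-c['origin'][2])/r[2]
    return c['origin']+d*r
def w2px(n,p):
    c,f,M=cam(n); q=M.T@(np.asarray(p)-c['origin']); return c['cx']-f*q[0]/q[2], c['cy']+f*q[1]/q[2]
def cloud(n,d):
    c,f,M=cam(n); v,u=np.mgrid[:400,:640]
    r=np.stack([(u-c['cx'])/f,-(v-c['cy'])/f,-np.ones(u.shape)],-1)@M.T
    return c['origin']+r*d[...,None]
E
python3 - <<'E'
from h import *
p=cv2.imread('pics/top0.png'); d=np.load('top0.npy')
cv2.imwrite('pics/crop0.png',cv2.resize(p[150:256,255:385],None,fx=6,fy=5.6,interpolation=cv2.INTER_CUBIC)) if 0 else cv2.imwrite('pics/crop0.png',cv2.resize(p[152:252,258:388],None,fx=6,fy=6,interpolation=cv2.INTER_CUBIC))
P=cloud('top',d)
hsv=cv2.cvtColor(p,cv2.COLOR_BGR2HSV)
print('counter z',P[300,150],P[120,200])
m=(cv2.inRange(hsv,(20,130,80),(35,255,255))>0)
n,l,s,c=cv2.connectedComponentsWithStats(m.astype(np.uint8))
for i in range(1,n):
    if s[i,4]>100:
        Q=P[(l==i)];Q=Q[Q[:,2]>0.044]
        print(s[i],c[i],cv2.minAreaRect(Q[:,:2].astype(np.float32)),np.median(Q,0))
E
```

```text
counter z [ 0.29654753  0.47254299 -0.00112493] [0.82216717 0.35805797 0.0015636 ]
[322 167  26  10 137] [332.15328467 169.83941606] ((0.6422939896583557, -0.044396623969078064), (0.07014523446559906, 0.025788288563489914), 88.71147918701172) [ 0.64702669 -0.03484969  0.05278709]
```

View pics/crop0.png

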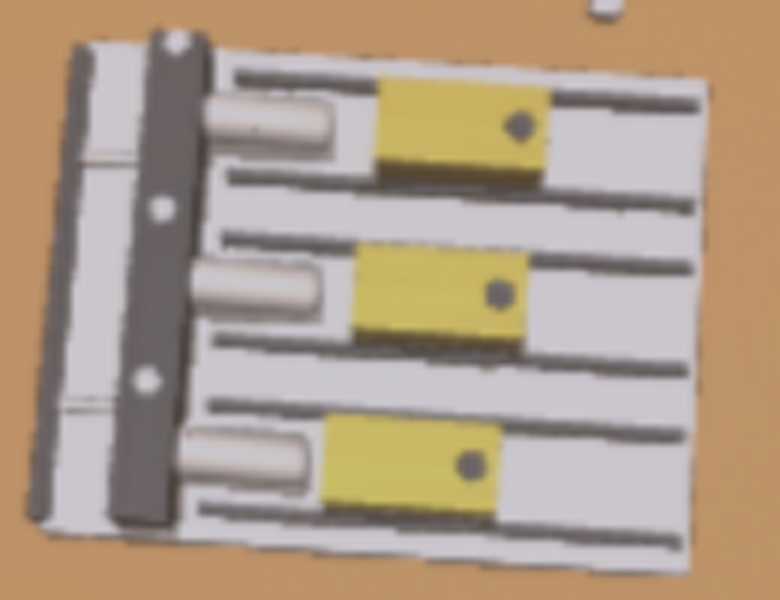

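```bash
python3 - <<'E'
from h import *
from scipy.optimize import least_squares
T=lambda a:np.array(a)/6.+[258-.42,152-.42]
pr=[(697,104),(692,206),(691,268),(686,370),(683,434),(680,542)]
pl=[(235,77),(228,177),(222,240),(214,340),(208,405),(200,508)]
xs=[104.5,55.5,24.5,-24.5,-55.5,-104.5]
G=[(x/1e3,-.130) for x in xs]+[(x/1e3,.095) for x in xs]+[(.12,-.135),(-.12,-.135)]
I=list(T(pr+pl+[(706,80),(688,573)])); Z=[.02]*12+[.012]*2
W=np.array([px2w('top',*i,z=z)[:2] for i,z in zip(I,Z)]); G=np.array(G)
rt=lambda t:np.array([[np.cos(t),-np.sin(t)],[np.sin(t),np.cos(t)]])
f=lambda q:(q[3]*G@rt(q[2]).T+q[:2]-W)
s=least_squares(lambda q:f(q).ravel(),[.55,-.05,0,1]); print(s.x,np.round(f(s.x)*1e3,1).tolist())
g=s.x; inv=lambda w:rt(g[2]).T@(w[:2]-g[:2])
for n,c in dict(c=[(378,78),(551,90),(544,172),(375,160)],b=[(356,243),(528,256),(522,343),(352,330)],a=[(326,413),(502,427),(496,513),(322,502)],sh=[(207,38),(175,523)]).items():
    z=.052 if n!='sh' else .056
    print(n,[np.round(1e3*inv(px2w('top',*T(i),z=z)),1).tolist() for i in c])
d=np.load('top0.npy');P=cloud('top',d)
# bin region
Q=P[165:250,405:500].reshape(-1,3)
for nm,(u,v) in dict(tl=(414,182),tr=(488,171),br=(495,234),bl=(424,244),floor=(455,207),fl=(435,210),fr=(475,204)).items(): print(nm,P[v,u],d[v,u])
np.save('g.npy',g)
E
```

```text
[ 0.5613835  -0.02203181 -0.07849767  0.99219479] [[-1.1, 0.1], [0.5, -0.5], [-0.1, 0.2], [0.2, -0.3], [-0.4, -0.6], [1.3, -0.2], [-0.7, 0.3], [0.3, 0.7], [0.4, 0.2], [0.1, 0.2], [0.3, -0.2], [-0.0, -0.1], [-0.2, -0.0], [-0.6, 0.3]]
c [[99.4, 24.2], [98.7, -56.9], [59.2, -55.6], [60.0, 23.0]]
b [[20.1, 29.3], [19.0, -50.3], [-21.6, -49.6], [-20.6, 28.4]]
a [[-59.5, 37.7], [-60.7, -42.6], [-99.8, -42.0], [-99.9, 36.7]]
sh [[112.7, 105.4], [-113.9, 101.8]]
tl [ 0.60467554 -0.26060403  0.06738445] 1.04539
tr [ 0.64908021 -0.49468432  0.00085208] 1.1171074
br [ 0.46541893 -0.49678171 -0.00087348] 1.0825723
bl [ 0.43978116 -0.29314431  0.00403536] 1.074672
floor [ 0.53864914 -0.37732477  0.03649279] 1.0615308
fl [ 0.53053179 -0.32030166  0.04007561] 1.0569688
fr [ 0.54618493 -0.43321425  0.036917  ] 1.062061
```

```bash
python3 - <<'E'
from h import *
p=cv2.imread('pics/top0.png'); s=cv2.imread('pics/side0.png')
a=cv2.resize(p[160:255,400:505],None,fx=4,fy=4,interpolation=cv2.INTER_CUBIC)
b=cv2.resize(s[120:215,345:445],None,fx=4,fy=4,interpolation=cv2.INTER_CUBIC)
cv2.imwrite('pics/bin.png',np.hstack([a[:380],b[:380]])[:,:800])
E
```

```text
(no output)
```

View pics/bin.png

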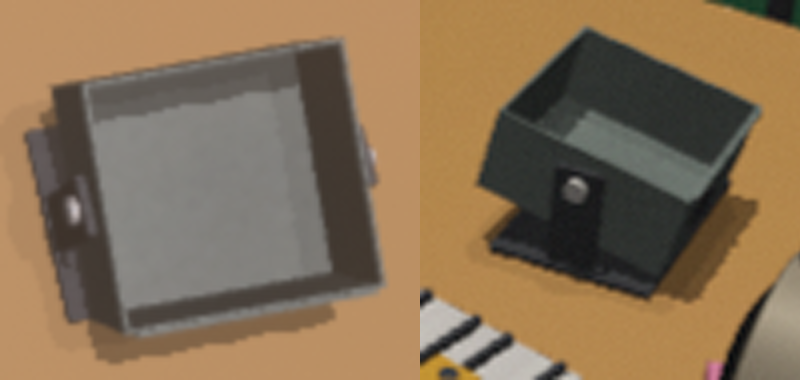

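The crop confirms that the brass caps in the lanes are c (460,130), b (440,295) and a (410,465). The bin sits clear to the right, slightly tilted. I'll start by turning the tool so its x runs along gauge +y.

```bash
cat > w.py <<'E'
from h import *
g=np.load('g.npy'); s=sense(); t=g[2]
def gau(p): 
    d=np.array(p[:2])-g[:2]; return np.array([np.cos(t)*d[0]+np.sin(t)*d[1],-np.sin(t)*d[0]+np.cos(t)*d[1]])*1e3
def now():
    s=sense(); q=s['tcp_rot']; M=R.from_quat([q[1],q[2],q[3],q[0]]).as_matrix()
    f=s['force']; print('t',round(s['t'],2),'gauge mm',np.round(gau(s['ee_pos']),1),'z',round(s['ee_pos'][2]*1e3,1),'yaw err deg',round(np.degrees(np.arctan2(M[1,0],M[0,0])-t-np.pi/2),2),'tilt',np.round(M[:2,2],3),'force gx,gy,z',np.round([np.cos(t)*f[0]+np.sin(t)*f[1],-np.sin(t)*f[0]+np.cos(t)*f[1],f[2]],1),'open',round(s['opening'],3),'gf',round(s['gripper_force'],1))
if __name__=='__main__': now()
E
python3 - <<'E'
from w import *
now()
c=px2w('top',418,212.5,z=.08);d=px2w('top',493,199.5,z=.08);print(c,d,gau((c+d)/2), gau(px2w('top',458.7,206,z=.11)), 'binaxis',np.degrees(np.arctan2(*(d-c)[:2])))
E
```

```text
t 0.1 gauge mm [-379.3 -514.1] z 238.7 yaw err deg -69.7 tilt [-0.     0.001] force gx,gy,z [ 1.  -0.2  0.2] open 0.999 gf 0.0
[ 0.51862044 -0.2629325   0.08      ] [ 0.55067275 -0.46479905  0.08      ] [ 1.51050295e-01 -3.42877960e+02] [  -4.89601978 -340.74095186] binaxis 170.9779072963755
```

Emit:
drive_tool(
  motion=[
    [[0,0,0],[0,0,-1],-1],
    [[0,0,0],[0,0,-1],-1],
    [[0,0,0],[0,0,-1],-1],
    [[0,0,0],[0,0,-1],-1],
    [[0,0,0],[0,0,-1],-1],
    [[0,0,0],[0,0,-1],-1],
    [[0,0,0],[0,0,-1],-1],
    [[0,0,0],[0,0,-1],-1],
    [[0,0,0],[0,0,-0.71],-1],
    [[0,0,0],[0,0,0],-1],
  ],
)

```text
t: 1.1
ee_pos: [0.1429, -0.505, 0.2389]
tcp_rot: [-0.0, 0.734, 0.679, 0.0]
force: [1.3, -0.6, -0.6]
opening: -0.0
gripper_force: 0.0
```

```bash
python3 w.py
```

```text
t 1.1 gauge mm [-379.3 -514.3] z 238.9 yaw err deg 0.02 tilt [-0.     0.001] force gx,gy,z [ 1.4 -0.5 -0.6] open -0.0 gf 0.0
```

Emit:
drive_tool(
  motion=[
    [[0.3,0.2,0],[0,0,0],-1],
    [[0.65,0.45,0],[0,0,0],-1],
    [[0.75,0.5,0],[0,0,0],-1],
    [[0.75,0.5,0],[0,0,0],-1],
    [[0.75,0.5,0],[0,0,0],-1],
    [[0.75,0.5,0],[0,0,0],-1],
    [[0.75,0.5,0],[0,0,0],-1],
    [[0.75,0.5,0],[0,0,0],-1],
    [[0.75,0.5,0],[0,0,0],-1],
    [[0.75,0.5,0],[0,0,0],-1],
    [[0.75,0.5,0],[0,0,0],-1],
    [[0.7,0.5,0],[0,0,0],-1],
    [[0.4,0.3,0.4],[0,0,0],-1],
    [[0,0,0.8],[0,0,0],-1],
    [[0,0,0.8],[0,0,0],-1],
    [[0,0,0.8],[0,0,0],-1],
    [[0,0,0.5],[0,0,0],-1],
    [[0,0,0],[0,0,0],-1],
  ],
)

```text
t: 2.9
ee_pos: [0.4716, -0.0883, 0.0715]
tcp_rot: [-0.003, 0.735, 0.678, -0.002]
force: [-0.0, 0.2, 0.1]
opening: 0.001
gripper_force: 0.0
```

```bash
python3 - <<'E'
from w import *
now()
p,d=get_image('top'); cv2.imwrite('pics/p1.png',cv2.resize(p[140:260,250:400,::-1],None,fx=5,fy=5,interpolation=cv2.INTER_CUBIC))
E
```

```text
t 2.9 gauge mm [-84.4 -73.1] z 71.5 yaw err deg -0.12 tilt [-0.007  0.003] force gx,gy,z [-0.   0.2  0.1] open 0.001 gf 0.0
```

View pics/p1.png

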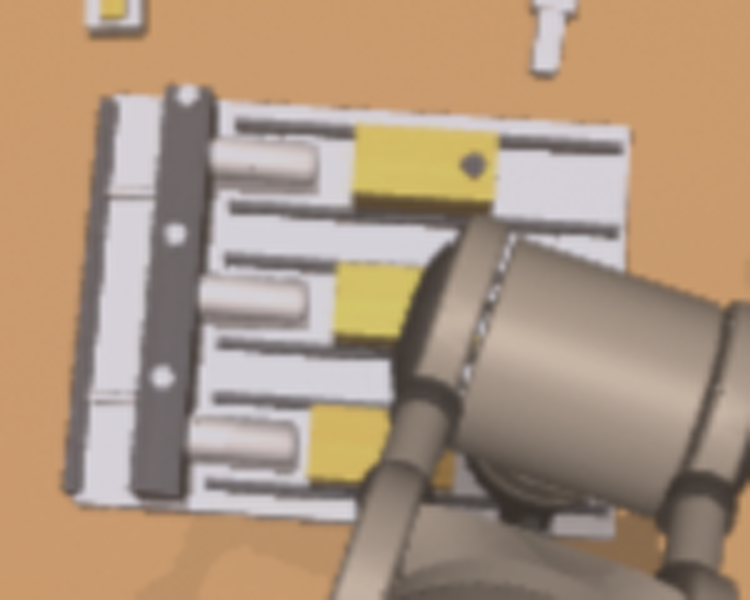

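The arm hides cap a in this view, but the tool is behind it, at about (525,510) in lane a. Next I descend and push slowly.

Emit:
drive_tool(
  motion=[
    [[0,0.08,0.3],[0,0,0],-1],
    [[0,0,0.3],[0,0,0],-1],
    [[0,0,0.1],[0,0,0],-1],
    [[0.1,0,0],[0,0,0],-1],
    [[0.15,0,0],[0,0,0],-1],
    [[0.15,0,0],[0,0,0],-1],
    [[0.15,0,0],[0,0,0],-1],
    [[0.15,0,0],[0,0,0],-1],
    [[0.1,0,0],[0,0,0],-1],
    [[0.1,0,0],[0,0,0],-1],
    [[0.1,0,0],[0,0,0],-1],
    [[0.1,0,0],[0,0,0],-1],
    [[0.1,0,0],[0,0,0],-1],
    [[0.1,0,0],[0,0,0],-1],
    [[0,0,0],[0,0,0],-1],
  ],
)

```text
t: 4.45
ee_pos: [0.4831, -0.0246, 0.0391]
tcp_rot: [-0.0, 0.734, 0.679, -0.0]
force: [-0.3, 0.5, -1.2]
opening: 0.001
gripper_force: 0.0
```

```bash
python3 w.py
```

```text
t 4.45 gauge mm [-77.8  -8.7] z 39.1 yaw err deg -0.0 tilt [-0.001  0.001] force gx,gy,z [-0.3  0.5 -1.2] open 0.001 gf 0.0
```

Emit:
drive_tool(
  motion=[
    [[0.06,-0.02,0],[0,0,0],-1],
    [[0.06,0,0],[0,0,0],-1],
    [[0.06,0,0],[0,0,0],-1],
    [[0,0,0],[0,0,0],-1],
  ],
)

```text
t: 4.85
ee_pos: [0.4828, -0.0164, 0.039]
tcp_rot: [-0.0, 0.734, 0.679, -0.0]
force: [-1.2, -4.0, 0.1]
opening: 0.001
gripper_force: 1.8
```

```bash
python3 w.py
```

```text
t 4.85 gauge mm [-78.8  -0.6] z 39.0 yaw err deg -0.0 tilt [-0.001 -0.   ] force gx,gy,z [-0.9 -4.1  0.1] open 0.001 gf 1.8
```

Emit:
drive_tool(
  motion=[
    [[0.05,0,0],[0,0,0],-1],
    [[0,0,0],[0,0,0],-1],
  ],
)

```text
t: 5.05
ee_pos: [0.4829, -0.015, 0.0391]
tcp_rot: [0.0, 0.734, 0.679, -0.001]
force: [-0.4, -10.3, 0.0]
opening: -0.001
gripper_force: 5.2
```

```bash
python3 w.py
```

```text
t 5.05 gauge mm [-78.8   0.8] z 39.1 yaw err deg 0.02 tilt [-0.001 -0.002] force gx,gy,z [  0.4 -10.3   0. ] open -0.001 gf 5.2
```

Emit:
drive_tool(
  motion=[
    [[0.04,0,0],[0,0,0],-1],
    [[0,0,0],[0,0,0],-1],
    [[0,0,0],[0,0,0],-1],
  ],
)

```text
t: 5.35
ee_pos: [0.4831, -0.014, 0.0392]
tcp_rot: [0.001, 0.734, 0.679, -0.001]
force: [-2.9, -14.8, 0.5]
opening: 0.004
gripper_force: 7.8
```

```bash
python3 w.py
```

```text
t 5.35 gauge mm [-78.7   1.9] z 39.2 yaw err deg 0.02 tilt [-0.001 -0.003] force gx,gy,z [ -1.7 -15.    0.5] open 0.004 gf 7.8
```

Cap a meets firm resistance at tool y of about -3, with force rising about 4 N/mm. That fits the short stop, since home would be about +14. I'll ease off and move to lane b.

Emit:
drive_tool(
  motion=[
    [[-0.04,0,0],[0,0,0],-1],
    [[-0.04,0,0],[0,0,0],-1],
    [[-0.04,0,0],[0,0,0],-1],
    [[-0.06,0,0],[0,0,0],-1],
    [[-0.3,0,0],[0,0,0],-1],
    [[-0.5,0,0],[0,0,0],-1],
    [[-0.5,0,0],[0,0,0],-1],
    [[-0.25,0,0],[0,0,0],-1],
    [[0,0.4,0],[0,0,0],-1],
    [[0,0.5,0],[0,0,0],-1],
    [[0,0.5,0],[0,0,0],-1],
    [[0,0.2,0],[0,0,0],-1],
    [[0,0,0],[0,0,0],-1],
  ],
)

```text
t: 6.65
ee_pos: [0.5569, -0.1041, 0.039]
tcp_rot: [0.0, 0.734, 0.679, 0.0]
force: [-1.3, -0.8, -0.8]
opening: -0.001
gripper_force: 0.0
```

```bash
python3 w.py
```

```text
t 6.65 gauge mm [  2.  -82.2] z 39.0 yaw err deg 0.01 tilt [0. 0.] force gx,gy,z [-1.2 -0.9 -0.8] open -0.001 gf 0.0
```

Emit:
drive_tool(
  motion=[
    [[0.2,-0.03,0],[0,0,0],-1],
    [[0.15,0,0],[0,0,0],-1],
    [[0.15,0,0],[0,0,0],-1],
    [[0.15,0,0],[0,0,0],-1],
    [[0.15,0,0],[0,0,0],-1],
    [[0.15,0,0],[0,0,0],-1],
    [[0.15,0,0],[0,0,0],-1],
    [[0.15,0,0],[0,0,0],-1],
    [[0.1,0,0],[0,0,0],-1],
    [[0.1,0,0],[0,0,0],-1],
    [[0.1,0,0],[0,0,0],-1],
    [[0.07,0,0],[0,0,0],-1],
    [[0.06,0,0],[0,0,0],-1],
    [[0,0,0],[0,0,0],-1],
  ],
)

```text
t: 8.05
ee_pos: [0.5615, -0.0202, 0.0393]
tcp_rot: [-0.0, 0.734, 0.679, 0.0]
force: [-0.7, -0.4, -0.1]
opening: 0.002
gripper_force: 0.0
```

```bash
python3 w.py
```

```text
t 8.05 gauge mm [-0.   1.9] z 39.3 yaw err deg -0.01 tilt [0. 0.] force gx,gy,z [-0.7 -0.5 -0.1] open 0.002 gf 0.0
```

Emit:
drive_tool(
  motion=[
    [[0.06,0,0],[0,0,0],-1],
    [[0.06,0,0],[0,0,0],-1],
    [[0.06,0,0],[0,0,0],-1],
    [[0.05,0,0],[0,0,0],-1],
    [[0,0,0],[0,0,0],-1],
  ],
)

```text
t: 8.55
ee_pos: [0.5624, -0.0087, 0.0392]
tcp_rot: [-0.0, 0.734, 0.679, 0.0]
force: [0.6, -1.0, 0.2]
opening: -0.0
gripper_force: 0.0
```

```bash
python3 w.py
```

```text
t 8.55 gauge mm [-0.1 13.4] z 39.2 yaw err deg -0.01 tilt [-0.  0.] force gx,gy,z [ 0.7 -0.9  0.2] open -0.0 gf 0.0
```

Emit:
drive_tool(
  motion=[
    [[0.05,0,0],[0,0,0],-1],
    [[0.05,0,0],[0,0,0],-1],
    [[0,0,0],[0,0,0],-1],
  ],
)

```text
t: 8.85
ee_pos: [0.5627, -0.0045, 0.0393]
tcp_rot: [0.0, 0.734, 0.679, -0.0]
force: [-1.0, -4.0, 0.3]
opening: 0.002
gripper_force: 2.1
```

```bash
python3 w.py
```

```text
t 8.85 gauge mm [-0.1 17.6] z 39.3 yaw err deg -0.0 tilt [-0.    -0.001] force gx,gy,z [-0.7 -4.   0.3] open 0.002 gf 2.1
```

Emit:
drive_tool(
  motion=[
    [[0.05,0,0],[0,0,0],-1],
    [[0.04,0,0],[0,0,0],-1],
    [[0,0,0],[0,0,0],-1],
    [[0,0,0],[0,0,0],-1],
  ],
)

```text
t: 9.25
ee_pos: [0.5629, -0.0016, 0.0393]
tcp_rot: [0.001, 0.734, 0.679, -0.001]
force: [-1.8, -12.1, 0.2]
opening: 0.004
gripper_force: 5.9
```

```bash
python3 w.py
```

```text
t 9.25 gauge mm [-0.1 20.4] z 39.3 yaw err deg -0.01 tilt [-0.001 -0.003] force gx,gy,z [ -0.8 -12.2   0.2] open 0.004 gf 5.9
```

Cap b met firm resistance about 18 mm deeper than a, so it is home. Next is lane c.

Emit:
drive_tool(
  motion=[
    [[-0.04,0,0],[0,0,0],-1],
    [[-0.04,0,0],[0,0,0],-1],
    [[-0.04,0,0],[0,0,0],-1],
    [[-0.06,0,0],[0,0,0],-1],
    [[-0.3,0,0],[0,0,0],-1],
    [[-0.5,0,0],[0,0,0],-1],
    [[-0.5,0,0],[0,0,0],-1],
    [[-0.5,0,0],[0,0,0],-1],
    [[-0.2,0,0],[0,0,0],-1],
    [[0,0.4,0],[0,0,0],-1],
    [[0,0.5,0],[0,0,0],-1],
    [[0,0.5,0],[0,0,0],-1],
    [[0,0.2,0],[0,0,0],-1],
    [[0,0,0],[0,0,0],-1],
  ],
)

```text
t: 10.65
ee_pos: [0.6353, -0.1146, 0.039]
tcp_rot: [0.0, 0.734, 0.679, 0.0]
force: [0.7, -0.6, -0.1]
opening: -0.0
gripper_force: 0.0
```

Emit:
drive_tool(
  motion=[
    [[0.2,0,0],[0,0,0],-1],
    [[0.15,0,0],[0,0,0],-1],
    [[0.15,0,0],[0,0,0],-1],
    [[0.15,0,0],[0,0,0],-1],
    [[0.15,0,0],[0,0,0],-1],
    [[0.15,0,0],[0,0,0],-1],
    [[0.15,0,0],[0,0,0],-1],
    [[0.15,0,0],[0,0,0],-1],
    [[0.1,0,0],[0,0,0],-1],
    [[0.1,0,0],[0,0,0],-1],
    [[0.1,0,0],[0,0,0],-1],
    [[0.07,0,0],[0,0,0],-1],
    [[0,0,0],[0,0,0],-1],
  ],
)

```text
t: 11.95
ee_pos: [0.6407, -0.0333, 0.0393]
tcp_rot: [-0.0, 0.734, 0.679, 0.0]
force: [0.4, 0.8, -0.7]
opening: -0.001
gripper_force: 0.0
```

```bash
python3 w.py
```

```text
t 11.95 gauge mm [80. -5.] z 39.3 yaw err deg -0.0 tilt [0. 0.] force gx,gy,z [ 0.4  0.9 -0.7] open -0.001 gf 0.0
```

Emit:
drive_tool(
  motion=[
    [[0.06,0,0],[0,0,0],-1],
    [[0.06,0,0],[0,0,0],-1],
    [[0.06,0,0],[0,0,0],-1],
    [[0,0,0],[0,0,0],-1],
  ],
)

```text
t: 12.35
ee_pos: [0.6414, -0.0245, 0.0393]
tcp_rot: [-0.0, 0.734, 0.679, 0.0]
force: [0.1, 0.0, -0.7]
opening: -0.003
gripper_force: 0.0
```

```bash
python3 w.py
```

```text
t 12.35 gauge mm [80.   3.9] z 39.3 yaw err deg -0.01 tilt [0. 0.] force gx,gy,z [ 0.1  0.  -0.7] open -0.003 gf 0.0
```

Emit:
drive_tool(
  motion=[
    [[0.06,0,0],[0,0,0],-1],
    [[0.06,0,0],[0,0,0],-1],
    [[0.06,0,0],[0,0,0],-1],
    [[0.05,0,0],[0,0,0],-1],
    [[0.04,0,0],[0,0,0],-1],
    [[0,0,0],[0,0,0],-1],
  ],
)

```text
t: 12.95
ee_pos: [0.6424, -0.0115, 0.0393]
tcp_rot: [0.0, 0.734, 0.679, -0.0]
force: [-0.4, -2.3, 1.1]
opening: 0.003
gripper_force: 1.5
```

```bash
python3 w.py
```

```text
t 12.95 gauge mm [80.  16.8] z 39.3 yaw err deg -0.0 tilt [-0. -0.] force gx,gy,z [-0.2 -2.3  1.1] open 0.003 gf 1.5
```

Emit:
drive_tool(
  motion=[
    [[0.05,0,0],[0,0,0],-1],
    [[0.04,0,0],[0,0,0],-1],
    [[0,0,0],[0,0,0],-1],
    [[0,0,0],[0,0,0],-1],
  ],
)

```text
t: 13.35
ee_pos: [0.6426, -0.009, 0.0393]
tcp_rot: [0.001, 0.735, 0.679, -0.001]
force: [-2.0, -9.9, 1.3]
opening: 0.0
gripper_force: 5.1
```

```bash
python3 w.py
```

```text
t 13.35 gauge mm [80.  19.3] z 39.3 yaw err deg -0.04 tilt [-0.    -0.003] force gx,gy,z [ -1.2 -10.1   1.3] open 0.0 gf 5.1
```

Cap c is home too. I'll ease off, lift, and check from above.

Emit:
drive_tool(
  motion=[
    [[-0.04,0,0],[0,0,0],-1],
    [[-0.04,0,0],[0,0,0],-1],
    [[-0.04,0,0],[0,0,0],-1],
    [[-0.06,0,0],[0,0,0],-1],
    [[-0.3,0,0],[0,0,0],-1],
    [[-0.5,0,-0.4],[0,0,0],-1],
    [[-0.7,0,-0.8],[0,0,0],0.3],
    [[-0.8,0,-0.8],[0,0,0],0.3],
    [[-0.8,-0.5,-0.4],[0,0,0],0.3],
    [[-0.5,-0.8,0],[0,0,0],0.3],
    [[0,-0.8,0],[0,0,0],0.3],
    [[0,-0.8,0],[0,0,0],0.3],
    [[0,-0.3,0],[0,0,0],0.3],
    [[0,0,0],[0,0,0],0.3],
  ],
)

```text
t: 14.75
ee_pos: [0.4676, -0.1756, 0.1522]
tcp_rot: [-0.0, 0.735, 0.678, -0.0]
force: [-0.1, -0.8, -0.5]
opening: 0.65
gripper_force: 0.0
```

```bash
python3 - <<'E'
from w import *
now()
p,d=get_image('top'); cv2.imwrite('pics/p2.png',cv2.resize(p[152:252,258:388,::-1],None,fx=6,fy=6,interpolation=cv2.INTER_CUBIC))
E
```

```text
t 14.75 gauge mm [ -81.4 -160.4] z 152.2 yaw err deg -0.11 tilt [-0.001  0.   ] force gx,gy,z [-0.1 -0.8 -0.5] open 0.65 gf 0.0
```

View pics/p2.png

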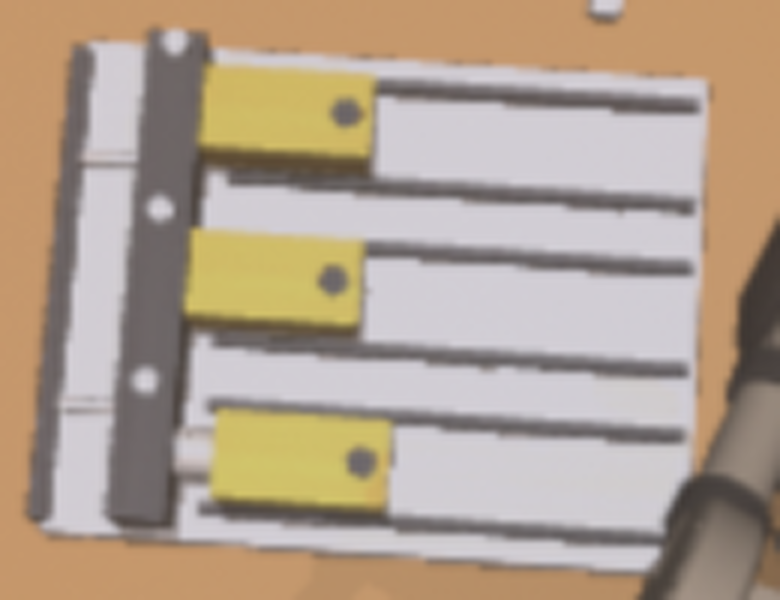

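The picture shows c (288,115) and b (275,278) against the shoulder. Cap a (300,460) is stopped short with its pin visible at (192,455). I'll grip a.

Emit:
drive_tool(
  motion=[
    [[0.4,0.03,0],[0,0,0],0.3],
    [[0.8,0,0],[0,0,0],0.3],
    [[0.8,0,0],[0,0,0],0.3],
    [[0.8,0,0],[0,0,0],0.3],
    [[0.8,0,0],[0,0,0],0.3],
    [[0.4,0,0],[0,0,0],0.3],
    [[0,0,0.4],[0,0,0],0.3],
    [[0,0,0.6],[0,0,0],0.3],
    [[0,0,0.4],[0,0,0],0.3],
    [[0,0,0],[0,0,0],0.3],
  ],
)

```text
t: 15.8
ee_pos: [0.4864, 0.0245, 0.0794]
tcp_rot: [-0.002, 0.734, 0.679, -0.001]
force: [-0.8, -0.2, 0.7]
opening: 0.65
gripper_force: 0.0
```

```bash
python3 w.py
```

```text
t 15.8 gauge mm [-78.4  40.5] z 79.4 yaw err deg 0.02 tilt [-0.004  0.001] force gx,gy,z [-0.8 -0.3  0.7] open 0.65 gf 0.0
```

Emit:
drive_tool(
  motion=[
    [[0,-0.03,0.3],[0,0,0],0.3],
    [[0,0,0.3],[0,0,0],0.3],
    [[0,0,0.22],[0,0,0],0.3],
    [[0,0,0],[0,0,0],0.3],
  ],
)

```text
t: 16.2
ee_pos: [0.4855, 0.0242, 0.0402]
tcp_rot: [-0.0, 0.734, 0.679, -0.0]
force: [-0.1, 0.6, 0.8]
opening: 0.654
gripper_force: 0.0
```

```bash
python3 w.py
```

```text
t 16.2 gauge mm [-79.3  40.1] z 40.2 yaw err deg -0.02 tilt [-0.001  0.   ] force gx,gy,z [-0.1  0.6  0.8] open 0.654 gf 0.0
```

Emit:
drive_tool(
  motion=[
    [[0,0,0.04],[0,0,0],-1],
    [[0,0,0],[0,0,0],-1],
    [[0,0,0],[0,0,0],-1],
    [[0,0,0],[0,0,0],-1],
    [[0,0,0],[0,0,0],-1],
    [[0,0,0],[0,0,0],-1],
  ],
)

```text
t: 16.8
ee_pos: [0.486, 0.0241, 0.0394]
tcp_rot: [0.001, 0.734, 0.679, 0.001]
force: [0.4, -0.4, 6.6]
opening: 0.453
gripper_force: 62.4
```

```bash
python3 w.py
```

```text
t 16.8 gauge mm [-78.8  40.1] z 39.4 yaw err deg -0.02 tilt [ 0.002 -0.   ] force gx,gy,z [ 0.5 -0.4  6.6] open 0.453 gf 62.4
```

Emit:
drive_tool(
  motion=[
    [[-0.1,0,-0.02],[0,0,0],-1],
    [[-0.2,0,0],[0,0,0],-1],
    [[-0.2,0,0],[0,0,0],-1],
    [[-0.3,0,0],[0,0,0],-1],
    [[-0.3,0,0],[0,0,0],-1],
    [[-0.3,0,0],[0,0,0],-1],
    [[-0.3,0,0],[0,0,0],-1],
    [[0,0,0],[0,0,0],-1],
  ],
)

```text
t: 17.6
ee_pos: [0.4783, -0.0627, 0.0395]
tcp_rot: [-0.0, 0.735, 0.678, -0.0]
force: [-0.3, -0.6, -2.3]
opening: 0.451
gripper_force: 61.4
```

```bash
python3 w.py
```

```text
t 17.6 gauge mm [-79.6 -47.1] z 39.5 yaw err deg -0.17 tilt [-0. -0.] force gx,gy,z [-0.2 -0.6 -2.3] open 0.451 gf 61.4
```

Emit:
drive_tool(
  motion=[
    [[0,0,-0.3],[0,0,0],-1],
    [[0,0,-0.6],[0,0,0],-1],
    [[0,0,-0.8],[0,0,0],-1],
    [[0,0,-0.8],[0,0,0],-1],
    [[0,0,-0.7],[0,0,0],-1],
    [[-0.4,0.1,-0.2],[0,0,0],-1],
    [[-0.7,0.2,0],[0,0,0],-1],
    [[-0.7,0.2,0],[0,0,0],-1],
    [[-0.7,0.2,0],[0,0,0],-1],
    [[-0.7,0.2,0],[0,0,0],-1],
    [[-0.7,0.2,0],[0,0,0],-1],
    [[-0.7,0.2,0],[0,0,0],-1],
    [[-0.7,0.2,0],[0,0,0],-1],
    [[-0.5,0.1,0],[0,0,0],-1],
    [[0,0,0],[0,0,0],-1],
  ],
)

```text
t: 19.1
ee_pos: [0.5348, -0.3592, 0.2083]
tcp_rot: [-0.0, 0.736, 0.677, -0.0]
force: [0.2, -0.0, -3.4]
opening: 0.453
gripper_force: 61.8
```

```bash
python3 - <<'E'
from w import *
now()
p,d=get_image('side'); cv2.imwrite('pics/p3.png',cv2.resize(p[60:260,230:480,::-1],None,fx=3,fy=3,interpolation=cv2.INTER_CUBIC))
E
```

```text
t 19.1 gauge mm [  -0.  -338.2] z 208.3 yaw err deg -0.22 tilt [-0.001 -0.   ] force gx,gy,z [ 0.2 -0.  -3.4] open 0.453 gf 61.8
```

View pics/p3.png

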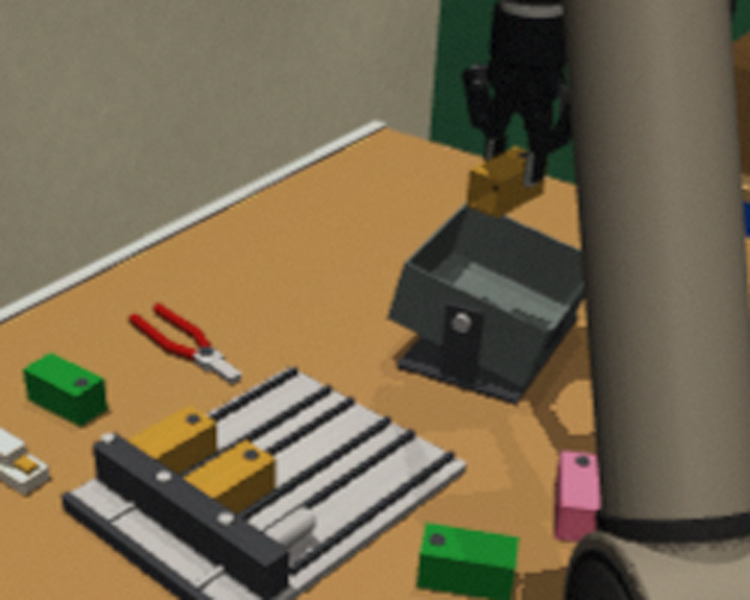

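Cap a is held over the bin at (505,180), b and c are still home, and the middle of the bin is clear. Next I lower it.

Emit:
drive_tool(
  motion=[
    [[0,0,0.3],[0,0,0],-1],
    [[0,0,0.4],[0,0,0],-1],
    [[0,0,0.4],[0,0,0],-1],
    [[0,0,0.4],[0,0,0],-1],
    [[0,0,0.4],[0,0,0],-1],
    [[0,0,0.3],[0,0,0],-1],
    [[0,0,0.2],[0,0,0],-1],
    [[0,0,0],[0,0,0],-1],
  ],
)

```text
t: 19.95
ee_pos: [0.5349, -0.3544, 0.0883]
tcp_rot: [-0.002, 0.734, 0.679, -0.0]
force: [-0.4, 0.3, -3.3]
opening: 0.454
gripper_force: 61.7
```

```bash
python3 w.py
```

```text
t 19.95 gauge mm [  -0.4 -333.5] z 88.3 yaw err deg 0.02 tilt [-0.003  0.002] force gx,gy,z [-0.4  0.3 -3.3] open 0.454 gf 61.7
```

Emit:
drive_tool(
  motion=[
    [[-0.15,0,0.1],[0,0,0],-1],
    [[-0.1,0,0.1],[0,0,0],-1],
    [[0,0,0],[0,0,0],-1],
  ],
)

```text
t: 20.25
ee_pos: [0.5343, -0.3694, 0.0795]
tcp_rot: [0.0, 0.735, 0.678, -0.0]
force: [0.1, 0.4, -3.7]
opening: 0.457
gripper_force: 61.7
```

```bash
python3 w.py
```

```text
t 20.25 gauge mm [ 2.000e-01 -3.484e+02] z 79.5 yaw err deg -0.07 tilt [-0. -0.] force gx,gy,z [ 0.1  0.4 -3.7] open 0.457 gf 61.7
```

Release, then lift straight up and move clear.

Emit:
drive_tool(
  motion=[
    [[0,0,0.08],[0,0,0],-1],
    [[0,0,0],[0,0,0],0.4],
    [[0,0,0],[0,0,0],0.4],
    [[0,0,0],[0,0,0],0.4],
    [[0,0,0],[0,0,0],0.4],
    [[0,0,-0.3],[0,0,0],0.4],
    [[0,0,-0.6],[0,0,0],0.4],
    [[0,0,-0.8],[0,0,0],0.4],
    [[0,0,-0.8],[0,0,0],0.4],
    [[0,0,-0.8],[0,0,0],0.4],
    [[-0.3,-0.5,0],[0,0,0],0.4],
    [[-0.5,-0.8,0],[0,0,0],0.4],
    [[-0.5,-0.8,0],[0,0,0],0.4],
    [[-0.5,-0.8,0],[0,0,0],0.4],
    [[-0.4,-0.5,0],[0,0,0],0.4],
    [[0,0,0],[0,0,0],0.4],
    [[0,0,0],[0,0,0],0.4],
  ],
)

```text
t: 21.95
ee_pos: [0.3561, -0.4651, 0.2421]
tcp_rot: [0.001, 0.735, 0.678, 0.0]
force: [0.6, 0.7, -0.1]
opening: 0.701
gripper_force: 0.0
```

```bash
python3 - <<'E'
from w import *
now()
p,d=get_image('top'); cv2.imwrite('pics/p4.png',cv2.resize(p[90:270,250:510,::-1],None,fx=3,fy=3,interpolation=cv2.INTER_CUBIC))
E
```

```text
t 21.95 gauge mm [-169.9 -457.8] z 242.1 yaw err deg -0.12 tilt [ 0.001 -0.001] force gx,gy,z [ 0.5  0.8 -0.1] open 0.701 gf 0.0
```

View pics/p4.png

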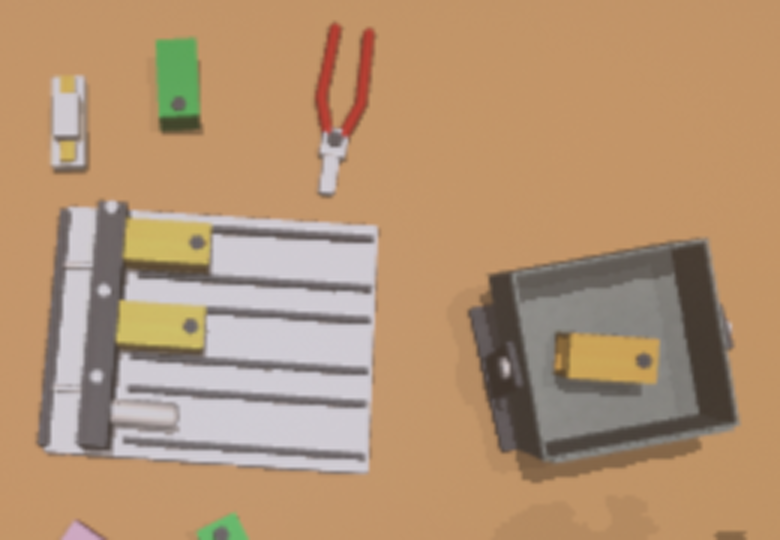

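Cap a lies in the bin at (608,358). Caps c (168,243) and b (162,326) are still home against the shoulder, and nothing else has moved.

```bash
python3 -c "
from rig import *
print(job_done())"
```

```text
the job is handed in; nothing more can be done
None
```

The job is handed in at about 22 s: cap a stopped short and is now in the tilting bin, caps b and c are home on their pins, and the pin head was pushed back only about 5 mm at most.

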